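Push out one short cup

TASK

Someone wants a small coffee: with the fingertips, gently press the dispenser key behind the shortest glass cup all the way down, so that this cup is pushed out onto the landing shelf and stands there, then let the key come back up and draw the hand away. Press no other key, do not touch any cup with the hand, and leave the other cups, the jebena, the grinder and the tin where they stand.

Things in the scene. Friction and masses are not known exactly. Their poses are not given: they have to be found in the camera images.
- dispenser: Three-bay dispenser, wood and clear acrylic, 214 mm wide, fixed. Origin: middle of the row of bays, on the counter; +x: serving side, away from the robot; z up. Bays at y = +70 (left), 0 (middle), -70 mm (right) hold one cup each near x = 0, on a deck 15 mm high, between clear walls 65 mm high ending at x = 18 mm. Block with the keys: x = -116 to -60 mm, 50 mm high.
- landing (a point): Centre of the open landing shelf in front of the bays, on its deck, 65 mm from the dispenser's origin towards +x and 15 mm above the counter. The shelf runs from x = 18 to 116 mm of the dispenser, with a clear lip 29 mm above the counter at its far edge.
- cup_short: The shortest glass cup: straight-sided, 54 mm across, 38 mm tall, about 80 g. Origin: centre of its underside. It may stand in any of the three bays.
- cup_waisted: Middle glass cup, narrow-waisted (54 mm across the belly, 62 mm tall). Origin: centre of its underside. Stands in another bay.
- cup_tall: Tall straight glass, 54 mm across, 85 mm tall. Origin: centre of its underside. Stands in another bay.
- jebena: Clay coffee pot, round belly 132 mm across, slim neck, spout and handle, 238 mm tall. Loose. Origin: centre of its underside. Stands on the dispenser's right (-y) side, beyond the grinder.
- grinder: Steel hand grinder, 58 mm across, 208 mm tall with its crank, which reaches out 113 mm along its +x and ends in a wooden handle. Loose. Origin: centre of its underside. Stands on the dispenser's right (-y) side.
- tin: Round metal tin with a clip-on lid, 95 mm across (101 over the clips), 78 mm tall. Loose. Origin: centre of its underside. Stands on the dispenser's left (+y) side.
- key_left (a joint): Travel of the left bay's key: 0 up, 0.020 m fully down. Sprung: 1 N to start, 3 to 6 N fully down, where it stops; beyond 10 N the cap sinks on a buffer spring (1.5 N/mm, 10 mm more); rises when let go. It drives a clear plate behind its bay's cup, 3 mm forward per mm of key; after 2 mm it meets the cup and shoves it straight out, 54 mm in a full press. The plate returns with the key; the cup stays.
- key_left_top (a point): Centre of the top face of the left bay's key: a flat square steel cap 36 mm wide, 10 mm thick, 90 mm above the counter at rest, 90 mm behind (-x of) the bay's centre. Its axes are the dispenser's; it is pressed straight down. Neighbouring caps are 70 mm away, centre to centre.
- key_middle (a joint): Travel of the middle bay's key: 0 up, 0.020 m fully down. Sprung: 1 N to start, 3 to 6 N fully down, where it stops; beyond 10 N the cap sinks on a buffer spring (1.5 N/mm, 10 mm more); rises when let go. It drives a clear plate behind its bay's cup, 3 mm forward per mm of key; after 2 mm it meets the cup and shoves it straight out, 54 mm in a full press. The plate returns with the key; the cup stays.
- key_middle_top (a point): Centre of the top face of the middle bay's key: a flat square steel cap 36 mm wide, 10 mm thick, 90 mm above the counter at rest, 90 mm behind (-x of) the bay's centre. Its axes are the dispenser's; it is pressed straight down. Neighbouring caps are 70 mm away, centre to centre.
- key_right (a joint): Travel of the right bay's key: 0 up, 0.020 m fully down. Sprung: 1 N to start, 3 to 6 N fully down, where it stops; beyond 10 N the cap sinks on a buffer spring (1.5 N/mm, 10 mm more); rises when let go. It drives a clear plate behind its bay's cup, 3 mm forward per mm of key; after 2 mm it meets the cup and shoves it straight out, 54 mm in a full press. The plate returns with the key; the cup stays.
- key_right_top (a point): Centre of the top face of the right bay's key: a flat square steel cap 36 mm wide, 10 mm thick, 90 mm above the counter at rest, 90 mm behind (-x of) the bay's centre. Its axes are the dispenser's; it is pressed straight down. Neighbouring caps are 70 mm away, centre to centre.
Not all that is in view belongs to the job. Leave any blue or pink look-alike of the cup_short alone.

How it is judged:
By the outcome, as a careful person would: the job done as asked, in the order asked, and still so for the second after the job is handed in, with the robot touching nothing.
It also fails if it takes over 38 s, if anything falls off the work surface, if the arm or the gripper's body presses on something with over 40 N, if the wrist force passes 120 N, or if a joint passes its speed limit or range.

ROBOT

A 7-joint arm with a two-finger parallel gripper is mounted at the origin on the work surface. World frame = base frame: x ahead of the robot, y to its left, z up, the work surface at z = 0. Lengths are in m, angles in rad, forces in N, time in s.
With the tool pointing down it reaches from about 0.425 to 0.825 m from the base axis. Payload 3.6 kg.
Tool frame: the origin (TCP) lies between the finger pads; the fingertips stand manip.finger_overhang ahead of it and the grasp point (between the pads) lies 11 mm behind it (manip.finger_overhang is the distance from the TCP to the fingertips, in m); z points along the fingers, y is the line along which they close (so a half turn about z gives the same grasp; the last joint's range is limited). The gripper opens to 85 mm and grips with 20 to 120 N. Pads are 22 mm wide; open, the fingers measure 114 mm over their backs; the gripper's body (76 mm by 85 mm) begins 54 mm behind the grasp point. The pads swing forward as they close: fully open they stand 13 mm farther back than shut.
Start: joints at [-1.161, 0.615, -0.013, 1.423, 0.008, 1.103, -0.04], TCP at [0.274, 0.589, 0.239] pointing down, gripper open.
Joint ranges: [-3.12, 3.12], [-0.3, 2.06], [-1.34, 1.32], [0.26, 2.42], [-1.36, 4.5], [0.01, 1.98], [-2.84, 2.84]. Speed limits (rad/s): [2.79, 2.79, 3.14, 3.14, 3.14, 3.14, 3.14].

INTERFACE

Orientations are given as a unit quaternion [x, y, z, w].
In Python, from plant import sensors, optics, manip gives the robot as it stands. The module is installed in compiled form; this text tells all that it offers.
- The arm moves only by the shell command python3 -m creep 'ROWS' [OPENING] [FORCE]. ROWS is JSON, a list that holds one entry, the list of rows, each a list of 4 numbers: the shift along the tool's x, y, z in m, then the turn about the tool's z in degrees. In form: [[[x, y, z, spin], ...]]. A call has 1 to 10 rows; each row is the pose to reach, as a shift and turn from the pose commanded when the call began, along the tool's axes at that moment; what a row does not reach only later rows make up. A row lasts 1/8 s, in which the tool goes at most 62.5 mm and 10.7 degrees, less where a joint would pass 70% of its speed; a pose out of reach is approached as far as the arm can. A call with a gripper value outside its range is refused whole. OPENING is the opening in per cent of the stroke, from 0 (shut) to 100 (fully open), set as the call begins (- or left out, the last holds). The fingers move at their own pace and stop on an object; FORCE is the grip in N (left out, the last holds). Time passes only in rows, so rows that repeat a pose let the fingers close. It gives the time, the measured TCP pose, the force, the opening and the grip force at its end, in the units of the state.
- sensors.observe(): the state, without advancing time (a new reading comes with each control period).
- optics.capture(name): name is "scene" or "top" or "wrist"; returns a dict with "image" (480x640x3 uint8, red, green, blue), "mtx" (3x3 intrinsics, pixels), "origin" and "rotation" of the camera in the world; the wrist camera has in their place "T_tool_cam" (4x4, takes a point from camera to tool coordinates, whose origin is the TCP and whose axes are the flange's). Camera axes: x right, y up, looking along -z (the intrinsics and any distortion apply to the point x, -y, -z); pixel columns grow to the right and rows downward; lengths in m; the calibration is good to about 2 mm. The wrist camera is an equidistant fisheye: a pixel r from the principal point sees the ray r / f radians off the axis. A picture is of the moment at which its call begins: read the wrist's pose just before it. There is no depth.
- manip.close_job(): hands the job in; it is judged then, once.
The state is a dict: "time": time; "joint_pos": joint angles; "joint_vel": joint speeds; "joint_efforts": joint torques, N m; "tool_pos": TCP position; "tcp_rot": TCP orientation; "wrist_force": force on the tool from outside, world axes, zero at the start; "moment": the same for the moment, N m; "grip_width": finger opening in m; "grasp_force": force on a finger pad.
Only numpy, scipy, OpenCV 4.12 (cv2) and the standard library are available. Lean on these libraries where they do the work, as an engineer would, in place of code of your own. Each camera call takes 0.05 s, during which the arm holds its last target. There are 200 camera calls.

## Working session

There is one attempt and no reset: what is moved stays moved. The work goes in short steps, Python scripts to look and compute and a shell command to move; the robot and the scene stay as the last step left them, time stands still between calls to the robot, and variables do not carry over. Pictures are saved under pics/ and viewed, at most 10 in all, crops included, and the job is handed in when it is done.

```bash
mkdir -p pics; python3 - <<'E'
from plant import sensors, optics, manip
import cv2,numpy as np
s=sensors.observe();print({k:np.round(v,3).tolist() for k,v in s.items()},manip.finger_overhang)
for n in("scene","top"):
    c=optics.capture(n);cv2.imwrite(f"pics/{n}0.png",c["image"][:,:,::-1]);print(n,c["mtx"].tolist(),np.round(c["origin"],4).tolist(),np.round(c["rotation"],4).tolist(),[k for k in c])
E
```

```text
{'time': 0.0, 'joint_pos': [-1.162, 0.616, -0.013, 1.425, 0.008, 1.103, -0.04], 'joint_vel': [0.0, -0.001, 0.001, 0.001, -0.001, -0.002, -0.001], 'joint_efforts': [-0.001, -46.922, 0.259, -17.103, 0.01, 0.01, -0.0], 'tool_pos': [0.274, 0.589, 0.238], 'tcp_rot': [0.216, 0.976, -0.001, -0.0], 'wrist_force': [-0.196, 0.21, -0.311], 'moment': [0.023, -0.045, -0.011], 'grasp_force': 0.0, 'grip_width': 0.085} 0.008
scene [[624.5743622202194, 0.0, 306.20393034352963], [0.0, 624.5743622202194, 241.96535973855458], [0.0, 0.0, 1.0]] [0.9792, 0.517, 1.0561] [0.0672, 0.2728, 0.9273, 0.2474] ['image', 'mtx', 'origin', 'rotation']
top [[501.03400401808517, 0.0, 315.2965097526467], [0.0, 501.03400401808517, 228.26928255064374], [0.0, 0.0, 1.0]] [0.5008, -0.0045, 1.0718] [0.0586, -0.0519, -0.6985, 0.7113] ['image', 'mtx', 'origin', 'rotation']
```

View pics/scene0.png

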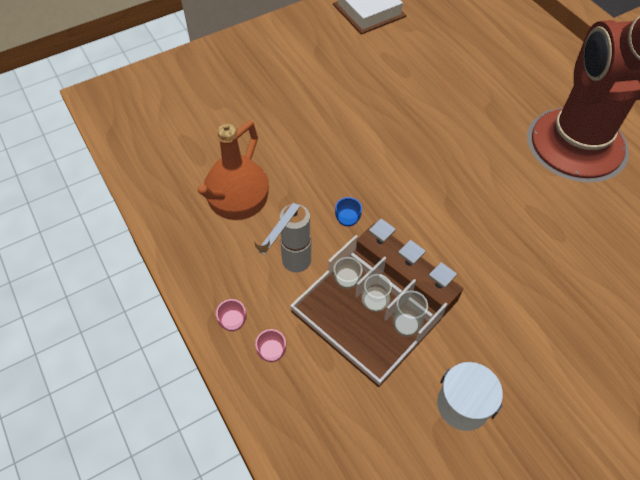

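View pics/top0.png

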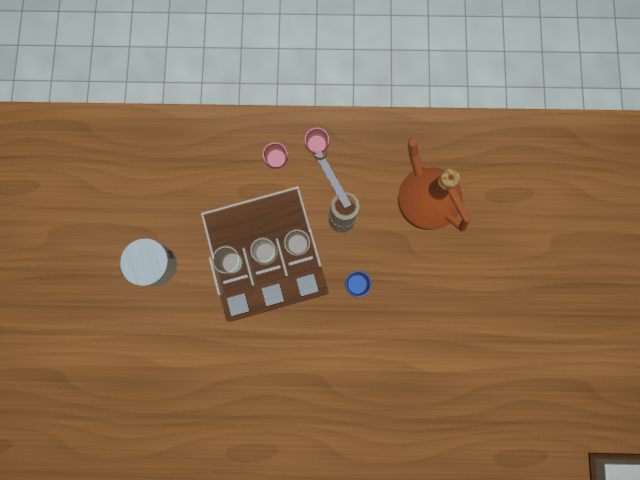

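The scene view shows the key caps at about (382,231), (412,252) and (443,275), with clear cups at (347,272), (376,292) and (410,313). Top view: caps at (307,285), (272,295) and (237,304), cups at (297,243), (264,251) and (228,261).

Things that could be taken for the short cup, by scene pixel: the clear cups in the right (347,272), middle (376,292) and left (410,313) bays, the blue look-alike (348,212), and the pink ones (231,315) and (270,346). By its description it is one of the clear ones, and the right bay looks shortest. I'll check that with a crop and rim heights.

```bash
cat > h.py <<'E'
import cv2,numpy as np
from scipy.spatial.transform import Rotation as R
def ray(c,p):
    x=cv2.undistortPoints(np.array([[p]],float),c["mtx"],None)[0,0]
    q=c["rotation"];r=R.from_quat(q) if np.size(q)==4 else R.from_matrix(q)
    return np.array(c["origin"]),r.apply([x[0],-x[1],-1])
def onplane(c,p,z):
    o,d=ray(c,p);return o+d*(z-o[2])/d[2]
def tri(c1,p1,c2,p2):
    o1,d1=ray(c1,p1);o2,d2=ray(c2,p2)
    t=np.linalg.lstsq(np.c_[d1,-d2],o2-o1,rcond=None)[0]
    a,b=o1+t[0]*d1,o2+t[1]*d2
    return (a+b)/2,np.linalg.norm(a-b)
def caps(c,approx):
    im=c["image"].astype(int);out=[]
    m=((im[:,:,2]>im[:,:,0]+4)&(im.sum(2)>330)).astype(np.uint8)
    n,l,st,ce=cv2.connectedComponentsWithStats(m)
    for a in approx:
        i=min((k for k in range(1,n) if st[k,4]>80),key=lambda k:np.hypot(*(ce[k]-a)));out.append((ce[i],st[i,4]))
    return out
E
python3 - <<'E'
from h import *
from plant import optics
S=optics.capture("scene");T=optics.capture("top")
a=caps(S,[(443,275),(412,252),(382,231)]);b=caps(T,[(237,304),(272,295),(307,285)])
for (p,n),(q,m) in zip(a,b):
    print(p.round(1),n,q.round(1),m,tri(S,p,T,q),onplane(S,p,.09).round(4),onplane(T,q,.09).round(4))
cv2.imwrite("pics/crop1.png",np.hstack([cv2.resize(S["image"][215:355,290:470,::-1],None,fx=2.8,fy=2.8,interpolation=3)[:390],cv2.resize(T["image"][185:325,195:330,::-1],(280,390),interpolation=3)])[:, :800])
E
```

```text
[442.5 273.8] 322 [237.6 304.3] 295 (array([0.50412153, 0.15398808, 0.0886353 ]), np.float64(0.0011795745934049628)) [0.5053 0.1541 0.09  ] [0.5037 0.1542 0.09  ]
[411.6 250.9] 295 [272.3 294.4] 293 (array([0.52426104, 0.08707576, 0.08870001]), np.float64(0.0009807741259988834)) [0.5252 0.0873 0.09  ] [0.5239 0.0873 0.09  ]
[382. 229.] 280 [307.  284.6] 292 (array([0.5444484 , 0.02010396, 0.08877154]), np.float64(0.0007888553358085882)) [0.5453 0.0205 0.09  ] [0.5441 0.0203 0.09  ]
```

View pics/crop1.png

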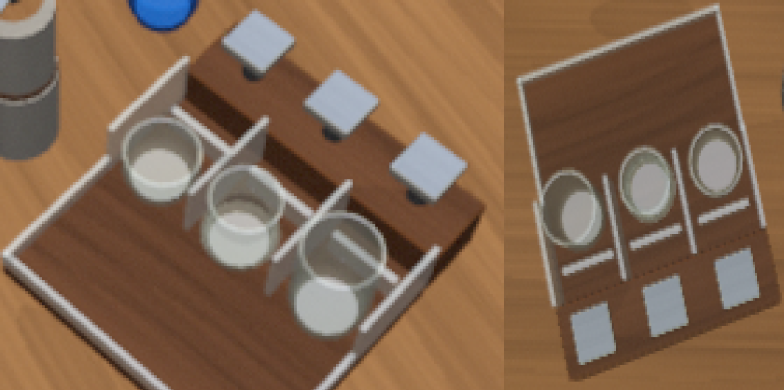

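The crop shows the right bay's cup (crop 162,160) with the smallest rim-to-base offset. The middle cup (240,215) is waisted, and the left one (335,275) is tall. The short cup is therefore in the right bay and its key is the cap at scene (382,229). Triangulated, the caps come out 70 mm apart at z ≈ 0.089, where 0.090 is expected, so the measurement holds.

```bash
cat > go.py <<'E'
from h import *
from plant import sensors
K=np.array([.5445,.0202]);L=np.array([.5041,.1540])
u=L-K;yaw=np.arctan2(-u[0],u[1]);
def rel(target):
    s=sensors.observe();r=R.from_quat(s["tcp_rot"]);M=r.as_matrix()
    ty=M[:2,1];e=np.degrees(np.arctan2(ty[1],ty[0])-yaw)
    print("shift",(M.T@(np.array(target)-s["tool_pos"])*1000).round(1),"mm; spin",round(e,1),"deg; yaw",np.degrees(yaw).round(2),"t",s["time"],"tool z",M[:,2].round(3))
E
python3 -c "
from go import *
rel([*K,.17])"
```

```text
shift [-485.1 -401.3   69.2] mm; spin 48.2 deg; yaw 16.8 t 0.2 tool z [-0.001 -0.001 -1.   ]
```

```bash
python3 -m creep '[[[-0.040,-0.033,0,4],[-0.085,-0.070,0,8],[-0.130,-0.107,0,13],[-0.175,-0.145,0,18],[-0.220,-0.182,0,23],[-0.265,-0.219,0,28],[-0.310,-0.256,0,33],[-0.355,-0.294,0,38],[-0.400,-0.331,0,43],[-0.440,-0.364,0,48]]]' 0 20 && python3 -c "
from go import *
rel([*K,.15])"
```

```text
time: 1.45
tool_pos: [0.5203, 0.0714, 0.2394]
tcp_rot: [0.596, 0.803, 0.0, 0.0]
wrist_force: [0.2, 0.4, 0.3]
grip_width: 0.0003
grasp_force: 0.0
shift [-56.    8.4  89.4] mm; spin 0.0 deg; yaw 16.8 t 1.45 tool z [ 0. -0. -1.]
```

```bash
python3 -m creep '[[[-0.020,0.003,0,0],[-0.040,0.006,0.01,0],[-0.056,0.0085,0.03,0],[-0.056,0.0085,0.06,0],[-0.056,0.0085,0.08,0],[-0.056,0.0085,0.09,0],[-0.056,0.0085,0.09,0],[-0.056,0.0085,0.09,0]]]' && python3 - <<'E'
from go import *
from plant import optics
rel([*K,.12])
S=optics.capture("scene");W=optics.capture("wrist")
cv2.imwrite("pics/near.png",np.hstack([cv2.resize(S["image"][130:330,300:500,::-1],(400,400),interpolation=3),cv2.resize(W["image"][:,:,::-1],(400,300)) if 0 else cv2.resize(W["image"][:,80:560,::-1],(400,400))]))
s=sensors.observe();M=R.from_quat(s["tcp_rot"]).as_matrix();Tc=np.array(W["T_tool_cam"])
# predicted wrist pixel of the cap centre (equidistant)
for z in(.09,):
  for d in [(0,0),(.018,.018),(.018,-.018),(-.018,-.018),(-.018,.018)]:
    c,s_=np.cos(yaw),np.sin(yaw);P=np.array([K[0]+c*d[0]-s_*d[1],K[1]+s_*d[0]+c*d[1],z])
    pt=M.T@(P-s["tool_pos"]);pc=np.linalg.inv(Tc)@[*pt,1];v=np.array([pc[0],-pc[1],-pc[2]])
    th=np.arctan2(np.hypot(v[0],v[1]),v[2]);m=W["mtx"];e=v[:2]/np.hypot(*v[:2])
    uv=[m[0,0]*th*e[0]+m[0,2],m[1,1]*th*e[1]+m[1,2]];print(d,np.round(uv,1),"in view",round(400+(uv[0]-80)/1.2),round(uv[1]/1.2))
E
```

```text
time: 2.45
tool_pos: [0.5448, 0.0225, 0.1502]
tcp_rot: [0.595, 0.804, 0.001, 0.001]
wrist_force: [-0.6, -0.6, -0.4]
grip_width: -0.0001
grasp_force: 0.0
shift [-2.1 -1.  30.2] mm; spin 0.2 deg; yaw 16.8 t 2.45 tool z [ 0.002  0.    -1.   ]
(0, 0) [319.4 271.7] in view 600 226
(0.018, 0.018) [352.  241.9] in view 627 202
(0.018, -0.018) [349.8 299.7] in view 625 250
(-0.018, -0.018) [288.8 299.5] in view 574 250
(-0.018, 0.018) [287.1 241.7] in view 573 201
```

View pics/near.png

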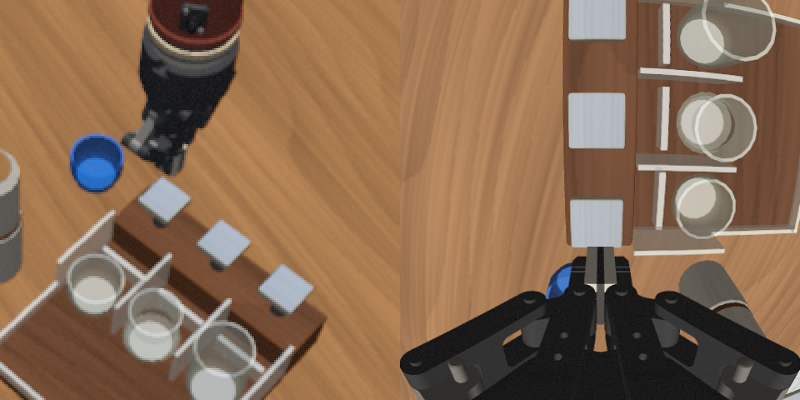

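The wrist crop shows the target cap spanning x 571–623, y 199–247, within 2 mm of the prediction. The short cup is in its bay at (705,207), and the shut fingertips are clear of everything. Next I descend to just above the cap.

```bash
python3 -m creep '[[[-0.001,-0.001,0.012,0],[-0.001,-0.001,0.026,0],[-0.001,-0.001,0.038,0],[-0.001,-0.001,0.044,0],[-0.001,-0.001,0.048,0],[-0.001,-0.001,0.051,0],[-0.001,-0.001,0.053,0],[-0.001,-0.001,0.054,0],[-0.001,-0.001,0.054,0]]]'
```

```text
time: 3.68
tool_pos: [0.5436, 0.0212, 0.0956]
tcp_rot: [0.595, 0.804, 0.0, 0.0]
wrist_force: [0.1, 0.2, 1.1]
grip_width: 0.0001
grasp_force: 0.9
```

```bash
python3 -m creep '[[[0,0,0.0015,0],[0,0,0.003,0],[0,0,0.0045,0],[0,0,0.006,0],[0,0,0.0075,0],[0,0,0.009,0],[0,0,0.0105,0],[0,0,0.012,0],[0,0,0.0130,0],[0,0,0.0130,0]]]'; python3 -m creep '[[[0,0,0.001,0],[0,0,0.002,0],[0,0,0.003,0],[0,0,0.0035,0],[0,0,0.0035,0]]]'
```

```text
time: 4.92
tool_pos: [0.5436, 0.0212, 0.0822]
tcp_rot: [0.595, 0.804, 0.0, 0.0]
wrist_force: [1.2, -0.4, 3.3]
grip_width: 0.0001
grasp_force: 1.7
time: 5.55
tool_pos: [0.5436, 0.0212, 0.0789]
tcp_rot: [0.595, 0.804, 0.0, 0.0]
wrist_force: [-0.0, -0.2, 4.4]
grip_width: -0.0001
grasp_force: 2.3
```

```bash
python3 -m creep '[[[0,0,0.0005,0],[0,0,0.001,0],[0,0,0.0014,0],[0,0,0.0014,0]]]'; python3 -m creep '[[[0,0,0.0005,0],[0,0,0.0008,0],[0,0,0.0008,0]]]'
```

```text
time: 6.05
tool_pos: [0.5437, 0.0212, 0.0781]
tcp_rot: [0.595, 0.804, 0.0, 0.0]
wrist_force: [-1.2, 0.0, 8.5]
grip_width: -0.0001
grasp_force: 4.3
time: 6.42
tool_pos: [0.5437, 0.0212, 0.0775]
tcp_rot: [0.595, 0.804, 0.0, 0.0]
wrist_force: [-1.1, -0.9, 10.4]
grip_width: -0.0004
grasp_force: 5.3
```

The force jumped from 4.4 N to 10.4 N within 1.4 mm at TCP 0.078, which is the full-travel stop. I'll let the key up slowly and look.

```bash
python3 -m creep '[[[0,0,-0.002,0],[0,0,-0.005,0],[0,0,-0.008,0],[0,0,-0.011,0],[0,0,-0.014,0],[0,0,-0.017,0],[0,0,-0.020,0],[0,0,-0.024,0],[0,0,-0.030,0],[0,0,-0.040,0]]]';  python3 -m creep '[[[0,0,-0.02,0],[0,0,-0.05,0],[0.02,0,-0.09,0],[0.05,0,-0.12,0],[0.08,0,-0.12,0],[0.11,0,-0.12,0],[0.14,0,-0.12,0],[0.16,0,-0.12,0],[0.16,0,-0.12,0],[0.16,0,-0.12,0]]]'; python3 - <<'E'
from go import *
from plant import optics
S=optics.capture("scene");T=optics.capture("top")
cv2.imwrite("pics/after.png",np.hstack([cv2.resize(S["image"][150:390,180:460,::-1],(440,377)),cv2.resize(T["image"][100:330,195:400,::-1],(336,377))]))
a=caps(S,[(382,229)]);b=caps(T,[(307,284.6)]);print(a,b)
c,s_=np.cos(yaw),np.sin(yaw)
x=np.array([c,s_]);O=(np.array([.5243,.0871])+.09*x);print("expected cup",(K+.09*x+.054*x).round(4))
E
```

```text
time: 7.68
tool_pos: [0.5427, 0.0212, 0.1167]
tcp_rot: [0.595, 0.804, -0.001, -0.001]
wrist_force: [-0.2, 0.4, -0.3]
grip_width: -0.0001
grasp_force: 0.0
time: 8.93
tool_pos: [0.4969, 0.1728, 0.2369]
tcp_rot: [0.595, 0.804, -0.0, 0.0]
wrist_force: [-0.6, -0.3, -0.0]
grip_width: -0.0
grasp_force: 0.0
[(array([381.98924731, 228.99641577]), np.int32(279))] [(array([306.98287671, 284.58561644]), np.int32(292))]
expected cup [0.6824 0.0618]
```

View pics/after.png

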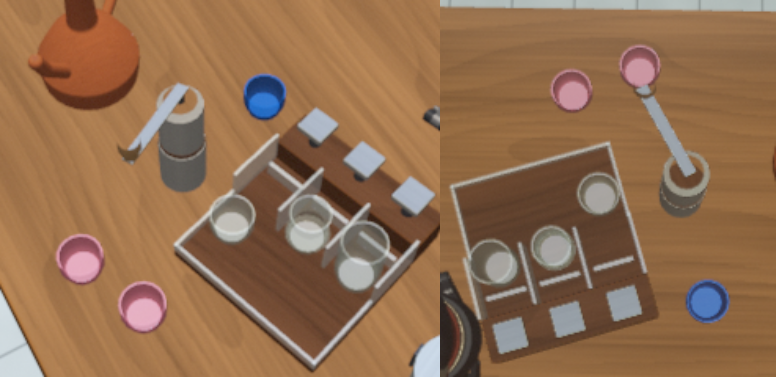

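The picture shows the short cup standing on the landing shelf in front of the right bay, at about (232,218) in the left half and (598,193) in the right half. The key cap is back at its original pixel, and everything else is unmoved. A quick check of the cup's travel, then I hand in.

```bash
python3 - <<'E'
from go import *
from plant import optics,manip
T=optics.capture("top")
p=(291.4,217.7);c,s_=np.cos(yaw),np.sin(yaw);O=K+.09*np.array([c,s_])
P=onplane(T,p,.045)[:2]-O;d=(P@[c,s_],P@[-s_,c]);print(np.round(d,4))
if .045<d[0]<.065 and abs(d[1])<.01: print(manip.close_job())
E
```

```text
[ 0.0542 -0.0052]
the job is handed in; nothing more can be done
None
```

The right bay's key was pressed fully down (10.4 N at the stop) and came back up; the shortest cup moved about 54 mm and stands on the landing shelf, the last camera check showed nothing else moved, the hand is clear, and the job is handed in.

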